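# Third hand at the sprung fence

## Task

Slide the brown wooden block across the desk, without lifting it, up to the blue sprung fence so that one long side lies flat against the dark metal plate, centred between the plate's two white lines. Then press it steadily so that the plate gives way until its front face stands in the green zones on the blue cheeks (about 12 N), never driving the plate back to its stops, and finish while still holding that push: I will then drive the screws into the block from behind. Leave the other things on the desk where they are.

Things in the scene. Friction and masses are not known exactly. Their poses are not given: they have to be found in the camera images.
- wood_block: Loose reddish-brown hardwood block, 30 x 75 x 22 mm (own x, y, z), 0.1 to 0.2 kg, lying on the desk. Origin: centre of its underside; y runs along its length, z up. Either long side (own +x or -x face, 75 x 22 mm) may face the plate.
- fence: Blue sprung fence fixed to the desk, 156 mm wide, 54 high, 84 deep. Origin on the desk, below the middle of the plate's front face at rest; +x into the fence (direction to press), y along the plate, z up. Blue cheeks (44 mm high) beside the plate's ends, 66 to 76 mm from the middle, start 4 mm in front of that face; their green zones lie 6.7 to 13.3 mm behind it.
- plate (a joint): How far the plate is pushed back into the fence along the fence's +x, in m: 0 at rest, 0.020 at its stops. Springs behind it push back with 1.2 N per mm from the first touch (12 N at 0.010), no preload; it slides straight and does not tilt.
- plate_face (a point): Middle of the front face of the dark steel plate, 23 mm above the desk; moves with the plate, axes as the fence's. Plate: 124 mm wide, 8 thick, upright, 3 to 43 mm above the desk, facing the robot's side. White upright lines 39 to 44 mm to either side of its middle: a centred block has 1.5 mm to each.
- masking_tape: Loose roll of beige tape, 103 mm across, 25 mm high, lying flat at the back of the desk; leave it alone. Origin: centre of its underside.
- glue_bottle: Loose white bottle with a yellow cap, 34 mm across, 82 mm high, standing at the right; leave it alone. Origin: centre of its underside.
- sanding_block: Loose cork sanding block, 40 x 70 x 26 mm, lighter and broader than the wooden block, behind the fence; leave it alone. Origin: centre of its underside.
- screwdriver: Loose screwdriver lying on the desk at the right of the fence; leave it alone.

How it is judged:
By the outcome, as a careful person would: the job done as asked, in the order asked, and still so for the second after the job is handed in, while the arm keeps its last pose, push and grip.
It also fails if it takes over 59 s, if anything falls off the work surface, if the arm or the gripper's body presses on something with over 40 N, if the wrist force passes 120 N, or if a joint passes its speed limit or range.

## Robot

A 6-joint arm with a two-finger parallel gripper is mounted at the origin on a cart in front of the work surface, level with it; the furniture and walls round the work are solid. World frame = base frame: x ahead of the robot, y to its left, z up, the work surface at z = 0. Lengths are in m, angles in rad, forces in N, time in s.
With the tool pointing down it reaches from about 0.35 to 0.925 m from the base axis. Payload 6.4 kg.
Tool frame: the origin (TCP) lies midway between the tips of the shut fingers; the grasp point (between the pads) lies arm.tcp_to_grasp behind it (arm.tcp_to_grasp is the distance from the TCP to the grasp point, in m); z points along the fingers, y is the line along which they close (so a half turn about z gives the same grasp; the last joint's range is limited). The gripper opens to 94 mm and grips with 3 to 60 N. Pads are 16 mm wide; open, the fingers measure 119 mm over their backs; the gripper's body (75 mm by 177 mm) begins 78 mm behind the grasp point.
Start: joints at [0.988, 0.245, 1.558, -0, 1.339, -0.174], TCP at [0.258, 0.596, 0.205] pointing down, gripper open.
Joint ranges: [-3.13, 3.13], [-1.02, 2.26], [0.13, 2.54], [-0.95, 4.09], [0.21, 2.88], [-2.74, 2.74]. Speed limits (rad/s): [2.57, 2.57, 3.14, 3.14, 3.14, 3.14].

## Interface

Orientations are given as a unit quaternion [x, y, z, w].
In Python, from bench import arm, monitor, capture, camera_model gives the robot as it stands (arm), with the cameras as plain functions and the readings (monitor).
- The arm moves only by the shell command python3 steer.py [FORCE], which reads ROWS from standard input. ROWS is one flat JSON list of numbers that holds 1 to 8 rows one after another, with no inner brackets; each row has 7 numbers: the opening from 0.0 (shut) to 1.0 (fully open), then dx, dy, dz in parts of the range, where 1.0 means 100 cm, then a rotation vector rx, ry, rz in fractions of the full range, 1 being pi rad; each row is the pose to reach, as a shift and turn from the pose commanded when the command began, along the tool's axes at that moment; what a row does not reach only later rows make up. A row lasts 1/12 s, in which the tool goes at most 0.0417 m and 0.125 rad, less where a joint would pass 70% of its speed; a pose out of reach is approached as far as the arm can. The fingers move at their own pace and stop on an object; FORCE is the grip in N (left out, the last holds). Time passes only in rows, so rows that do not move let the fingers close. It prints the time, the measured TCP pose, the force, the opening and the grip force at its end. Shift and turn numbers lie between -1 and 1, and a call with a number outside is refused. Input that does not fit is refused with a message, and nothing moves.
- monitor.read_state(): the state, without advancing time (a new reading comes with each control period).
- capture(name): name is "scene" or "top"; returns the picture (480x640x3 uint8, red, green, blue); there is no depth.
- camera_model(name): a dict with "vfov" (degrees; the focal length in pixels is half the picture's height over the tangent of half this angle, whatever the lens; pixels are square), "cx", "cy" (the principal point, pixels), "R" (3x3) and "t" (3): a world point X has camera coordinates R X + t. Camera axes: x right, y down, z forward; pixel columns grow to the right and rows downward; lengths in m; the calibration is good to about 2 mm. A picture is of the moment at which its call begins. camera_model takes no time and is no camera call.
- arm.finish_job(): hands the job in; it is judged then, once.
The state is a dict: "t": time; "q": joint angles; "joint_vel": joint speeds; "joint_efforts": joint torques, N m; "eef_pos": TCP position; "orientation": TCP orientation; "wrist_force": force on the tool from outside, world axes, zero at the start; "moment": the same for the moment, N m; "opening": opening from 0.0 (shut) to 1.0 (fully open); "grip_force": force on a finger pad.
Only numpy, scipy, OpenCV 4.12 (cv2) and the standard library are available. Lean on these libraries where they do the work, as an engineer would, in place of code of your own. Each camera call takes 0.05 s, during which the arm holds its last target. There are 200 camera calls.

## Working session

There is one attempt and no reset: what is moved stays moved. The work goes in short steps, Python scripts to look and compute and a shell command to move; the robot and the scene stay as the last step left them, time stands still between calls to the robot, and variables do not carry over. Pictures are saved under pics/ and viewed, at most 10 in all, crops included, and the job is handed in when it is done.

```bash
ls; mkdir -p pics; python3 - <<'E'
from bench import arm, monitor, capture, camera_model
import cv2
for n in ("scene","top"):
    im=capture(n); cv2.imwrite(f"pics/{n}0.png",im[...,::-1]); m=camera_model(n); print(n,m)
print(monitor.read_state(), arm.tcp_to_grasp)
E
```

```text
bench.py
pics
steer.py
scene {'vfov': 47.91575819416897, 'cx': 314.56281680434114, 'cy': 237.79876679160557, 'R': array([[-0.99433181,  0.105411  , -0.01388426],
       [ 0.07285613,  0.58041648, -0.81105406],
       [-0.07743537, -0.80746841, -0.58480641]]), 't': array([0.6153697 , 0.02270374, 1.11699901])}
top {'vfov': 53.20452419092709, 'cx': 333.35933955827187, 'cy': 232.6477285221765, 'R': array([[ 0.0079129 , -0.99919478,  0.03933413],
       [-0.99370774, -0.01225212, -0.11133201],
       [ 0.11172429, -0.03820567, -0.99300454]]), 't': array([-0.06677406,  0.60571592,  0.86017211])}
{'t': 0.1, 'q': array([ 9.87920796e-01,  2.45734617e-01,  1.55887555e+00,  1.79657412e-05,
        1.33868016e+00, -1.74061101e-01]), 'joint_vel': array([ 2.09429443e-05, -1.35283416e-03, -3.05784153e-03,  1.08353351e-03,
       -1.52519324e-03,  4.60709672e-04]), 'joint_efforts': array([-9.55223077e-04, -4.16911447e+01, -3.15526664e+01,  6.86306111e-02,
        3.09079222e-02, -2.27386460e-05]), 'eef_pos': array([0.2580598 , 0.59600048, 0.2044706 ]), 'orientation': array([ 2.02988709e-01,  9.79180710e-01, -7.85535522e-04, -3.21764439e-04]), 'wrist_force': array([-0.46336623,  0.27373058, -0.32112373]), 'moment': array([0.00126265, 0.06258394, 0.03380022]), 'grip_force': 0.0, 'opening': 0.9976526926098543} 0.0188
```

View pics/scene0.png

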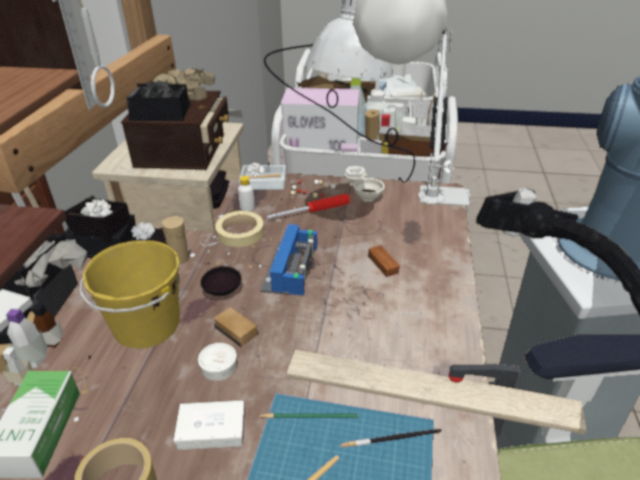

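View pics/top0.png

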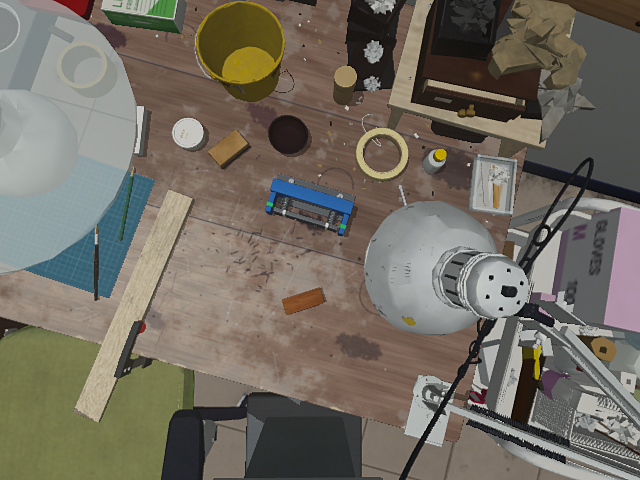

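The scene view shows the block at about (384,261), the fence at (293,260) opening toward the robot, and the screwdriver at (330,205). In the top view the block is at (303,301), the fence at (310,205), and a lamp head hangs at (435,265). A dark chair-like object stands at the desk's front edge. I'll measure next.

```bash
cat > h.py <<'E'
import numpy as np, cv2
from bench import arm, monitor, capture, camera_model
def cam(n):
    m=camera_model(n); R=np.array(m["R"]);t=np.array(m["t"]); f=240/np.tan(np.radians(m["vfov"])/2); return m,R,t,f
def ray(n,p):
    m,R,t,f=cam(n); d=R.T@np.array([(p[0]-m["cx"])/f,(p[1]-m["cy"])/f,1]); return -R.T@t,d
def onz(n,p,z):
    o,d=ray(n,p); return o+d*(z-o[2])/d[2]
def tri(ps,pt):
    o1,d1=ray("scene",ps);o2,d2=ray("top",pt)
    s=np.linalg.lstsq(np.c_[d1,-d2],o2-o1,rcond=None)[0]
    a=o1+d1*s[0];b=o2+d2*s[1]; return (a+b)/2, np.linalg.norm(a-b)
def proj(n,X):
    m,R,t,f=cam(n); c=R@np.array(X)+t; return np.array([m["cx"]+f*c[0]/c[2],m["cy"]+f*c[1]/c[2]])
E
python3 - <<'E'
from h import *
np.set_printoptions(precision=4,suppress=True)
print("lamp",tri((400,10),(435,265))); print("chair top",tri((500,205),(305,395)))
I={n:cv2.imread(f"pics/{n}0.png") for n in("scene","top")}
C={}
for n,w in(("scene",(360,240,410,285)),("top",(270,280,335,325))):
    hsv=cv2.cvtColor(I[n],cv2.COLOR_BGR2HSV); x0,y0,x1,y1=w
    for nm,lo,hi,ww in(("block",(0,125,60),(16,255,255),w),("blue",(100,140,40),(125,255,255),(250,165,370,300))):
        x0,y0,x1,y1=ww; m=np.zeros(hsv.shape[:2],np.uint8); m[y0:y1,x0:x1]=cv2.inRange(hsv,lo,hi)[y0:y1,x0:x1]
        c=max(cv2.findContours(m,0,1)[0],key=cv2.contourArea); print(n,nm,cv2.contourArea(c),cv2.minAreaRect(c), cv2.approxPolyDP(c,2,True)[:,0].tolist())
a=cv2.resize(I["scene"][215:305,255:415],None,fx=5,fy=5,interpolation=2)
b=cv2.resize(I["top"][170:320,255:365],None,fx=5,fy=5,interpolation=2)
cv2.imwrite("pics/a.png",a);cv2.imwrite("pics/b.png",cv2.resize(b,None,fx=.8,fy=.8))
E
```

```text
lamp (array([ 0.4911, -0.1321,  0.4609]), np.float64(0.07680762566392638))
chair top (array([ 0.3003, -0.0019,  0.1278]), np.float64(0.06722700068103424))
scene block 446.0 ((383.53887939453125, 260.0461730957031), (34.340492248535156, 15.741069793701172), 49.89908981323242) [[369, 250], [369, 255], [385, 274], [397, 271], [398, 265], [380, 246]]
scene blue 1176.0 ((288.4962158203125, 258.64251708984375), (33.01153564453125, 67.2859115600586), 5.1021647453308105) [[289, 225], [271, 269], [272, 289], [302, 293], [302, 275], [294, 279], [284, 270], [289, 253], [296, 251], [294, 242], [297, 239], [306, 240], [307, 231], [300, 231], [297, 226]]
top block 584.0 ((302.6000061035156, 300.79998779296875), (15.811387062072754, 39.84469223022461), 71.56504821777344) [[319, 288], [283, 299], [286, 314], [323, 302]]
top blue 1124.0 ((310.0084228515625, 201.2902374267578), (83.70600891113281, 23.871036529541016), 16.771224975585938) [[274, 178], [268, 201], [273, 201], [276, 191], [279, 196], [283, 194], [329, 207], [343, 216], [341, 223], [346, 223], [352, 202]]
```

View pics/a.png

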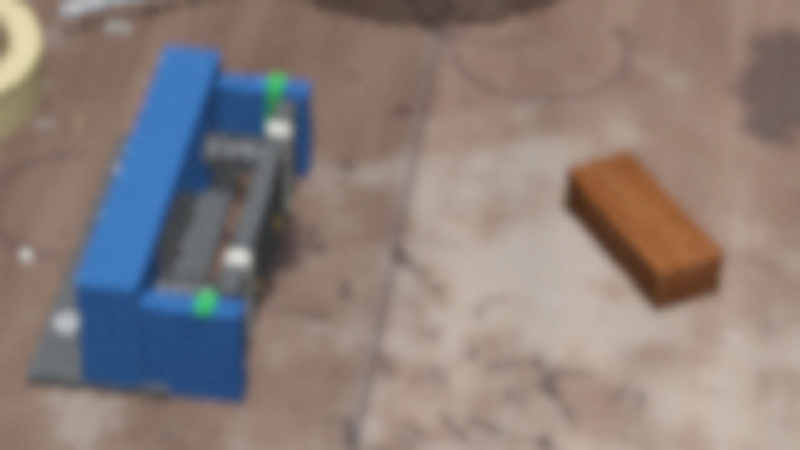

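View pics/b.png

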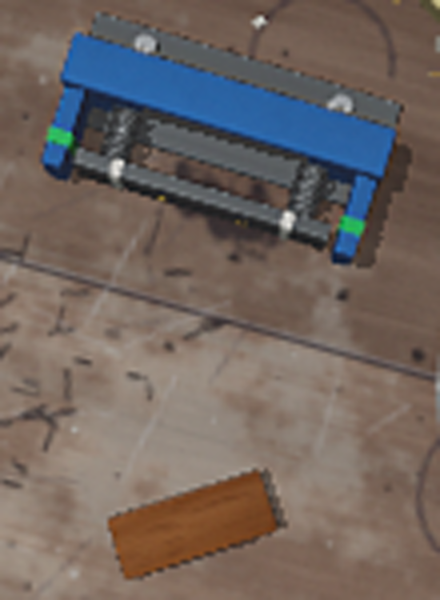

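The crops show the fence cheeks with green zones, in the scene at (310,232) and (296,275) and in the top view at (270,204) and (343,226). The plate's white line tops are at scene (311,241) and (302,266), and at top (284,212) and (327,225). The block lies free, about 90 px away.

```bash
cat > m.py <<'E'
from h import *
np.set_printoptions(precision=4,suppress=True)
I={n:cv2.imread(f"pics/{n}0.png") for n in("scene","top")}
def blobs(n,lo,hi,w,k):
    hsv=cv2.cvtColor(I[n],cv2.COLOR_BGR2HSV); x0,y0,x1,y1=w; m=cv2.inRange(hsv,lo,hi)[y0:y1,x0:x1]
    N,_,s,c=cv2.connectedComponentsWithStats(m); o=1+np.argsort(-s[1:,4])[:k]; return [(c[i]+[x0,y0],s[i,4]) for i in o]
W={"scene":(265,222,320,296),"top":(264,175,356,236)}
P={}
for nm,lo,hi in(("green",(45,110,60),(80,255,255)),("white",(0,0,165),(180,45,255))):
    for n in W:
        b=blobs(n,lo,hi,W[n],5 if nm=="white" else 2); print(nm,n,b); P[nm,n]=b
g={n:sorted([b[0] for b in P["green",n]],key=lambda p:p[0]) for n in W}
print("green far(-y)",tri(g["scene"][1],g["top"][1]),"near",tri(g["scene"][0],g["top"][0]))
# block top corners: scene / top, far end etc.
for s,t in(((380,246),(323,302)),((369,250),(319,288)),((398,265),(286,314)),((385.5,268),(283,299))):
    print("block",tri(s,t),onz("top",t,.022),onz("scene",s,.022))
for s,t in(((310.6,240.6),(326.8,225)),((302.4,266.4),(284.2,212))): print("line",tri(s,t),onz("top",t,.043),onz("scene",s,.043))
# fence front cheek corners from top at z=.044
for t in((265.8,211.5),(271.3,214.2),(338.2,234.5),(343,235.5)): print("cheek",onz("top",t,.044))
print("lamp rim: ")
for s,t in(((400,36),(380,265)),((355,10),(435,332)),((445,10),(435,202))): print(tri(s,t))
for t in((365,265),(435,333)): print([onz("top",t,z) for z in(.3,.4,.5)])
E
python3 m.py
```

```text
green scene [(array([309.5385, 232.4615]), np.int32(13)), (array([295.8, 275.3]), np.int32(10))]
green top [(array([269.8261, 203.913 ]), np.int32(23)), (array([342.5 , 225.85]), np.int32(20))]
white scene [(array([302.1667, 266.0833]), np.int32(12)), (array([310.3636, 240.0909]), np.int32(11)), (array([267.8, 279. ]), np.int32(10)), (array([269., 295.]), np.int32(5))]
white top [(array([291.    , 180.3333]), np.int32(12)), (array([339.6364, 195.3636]), np.int32(11)), (array([326.5, 224.5]), np.int32(10)), (array([283.8, 211.3]), np.int32(10)), (array([319.  , 175.25]), np.int32(4))]
green far(-y) (array([ 0.6195, -0.0775,  0.0415]), np.float64(0.0018839776197104115)) near (array([0.6584, 0.0578, 0.0433]), np.float64(0.0015410095039429307))
block (array([ 0.4785, -0.0431,  0.0194]), np.float64(0.002164389365478959)) [ 0.4775 -0.0429  0.022 ] [ 0.4804 -0.0399  0.022 ]
block (array([ 0.5036, -0.0352,  0.0175]), np.float64(0.0004239704318537897)) [ 0.5034 -0.0351  0.022 ] [ 0.5051 -0.0294  0.022 ]
block (array([0.4566, 0.0251, 0.0218]), np.float64(0.0033081343546884283)) [0.455  0.0255 
[... 261 characters left out ...]
12 -0.0473  0.043 ]
line (array([0.6439, 0.0311, 0.0415]), np.float64(0.0015616141360249686)) [0.6429 0.0311 0.043 ] [0.6447 0.0327 0.043 ]
cheek [0.6432 0.065  0.044 ]
cheek [0.6383 0.0547 0.044 ]
cheek [ 0.602  -0.0693  0.044 ]
cheek [ 0.6003 -0.0782  0.044 ]
lamp rim: 
(array([ 0.4959, -0.0844,  0.4296]), np.float64(0.06851629958910044))
(array([ 0.4945, -0.1492,  0.4535]), np.float64(0.06338613037930975))
(array([ 0.4889, -0.0924,  0.4952]), np.float64(0.20205221340097235))
[array([ 0.5346, -0.0921,  0.3   ]), array([ 0.5301, -0.0816,  0.4   ]), array([ 0.5255, -0.0711,  0.5   ])]
[array([ 0.4477, -0.1829,  0.3   ]), array([ 0.4571, -0.1579,  0.4   ]), array([ 0.4665, -0.1328,  0.5   ])]
```

Careful with the scale: turns go in shares of pi rad. That gives: -0.71 rad / 3.1416 = -0.226.

```bash
cat > go.py <<'E'
import sys
from h import *
from scipy.spatial.transform import Rotation as Ro
# usage: go.py x y z yaw(of tool y axis) -> delta in tool axes (tool pointing down)
s=monitor.read_state(); x,y,z,a=map(float,sys.argv[1:5]); R=Ro.from_quat(s["orientation"])
yv=np.array([np.cos(a),np.sin(a),0]); zv=np.array([0,0,-1.]); T=Ro.from_matrix(np.c_[np.cross(yv,zv),yv,zv])
print("d",np.round(R.inv().apply(np.array([x,y,z])-s["eef_pos"]),4),"rot",np.round((R.inv()*T).as_rotvec(),4),"q",np.round(s["q"],3),"F",np.round(s["wrist_force"],1))
E
echo '[1, -0.03, -0.03, 0, 0, 0, -0.0191, 1, -0.06, -0.06, 0, 0, 0, -0.0477, 1, -0.365, -0.361, 0, 0, 0, -0.226, 1, -0.365, -0.361, 0, 0, 0, -0.226, 1, -0.365, -0.361, 0, 0, 0, -0.226, 1, -0.365, -0.361, 0, 0, 0, -0.226, 1, -0.365, -0.361, 0, 0, 0, -0.226, 1, -0.365, -0.361, 0, 0, 0, -0.226]' | python3 steer.py && python3 go.py .45 .12 .15 1.873
```

```text
t: 0.77
eef_pos: [0.3783, 0.2965, 0.2052]
orientation: [-0.152, 0.988, -0.0, -0.0]
wrist_force: [-0.4, -0.2, -0.3]
opening: 1.002
grip_force: 0.0
d [-0.0154 -0.1899  0.0552] rot [-0.0001 -0.0003  0.0031] q [ 0.428 -0.164  1.98  -0.     1.326 -1.448] F [-0.4 -0.2 -0.3]
```

```bash
echo '[1, -0.0154, -0.19, 0.055, 0, 0, 0, 1, -0.0154, -0.19, 0.055, 0, 0, 0, 1, -0.0154, -0.19, 0.055, 0, 0, 0, 1, -0.0154, -0.19, 0.055, 0, 0, 0, 1, -0.0154, -0.19, 0.055, 0, 0, 0, 1, -0.0154, -0.19, 0.055, 0, 0, 0]' | python3 steer.py && python3 go.py .4805 -.0055 .08 1.873; python3 - <<'E'
from h import *
a=capture("scene");b=capture("top")
cv2.imwrite("pics/c.png",cv2.resize(np.hstack([a,b]),(800,300),interpolation=cv2.INTER_AREA)[...,::-1])
E
```

```text
t: 1.27
eef_pos: [0.4495, 0.1172, 0.1485]
orientation: [-0.147, 0.989, -0.0, -0.002]
wrist_force: [-0.9, 0.8, 0.5]
opening: 0.999
grip_force: 0.0
d [ 0.0058 -0.1264  0.0686] rot [-0.0003 -0.0033 -0.0069] q [ 1.100e-02 -1.390e-01  2.067e+00 -1.000e-03  1.217e+00 -1.855e+00] F [-0.9  0.8  0.5]
```

View pics/c.png

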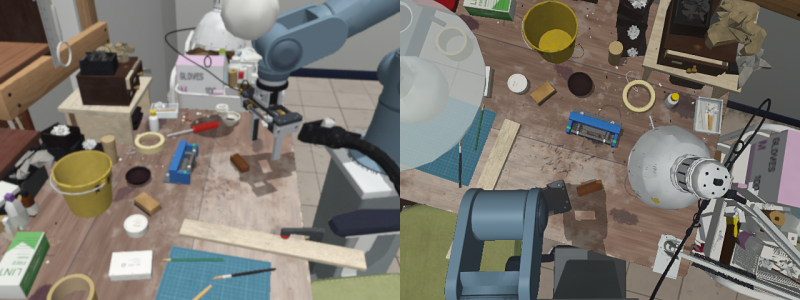

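The view shows the gripper open, left of the block, with the wrist well above it. The block and fence haven't moved, and the lamp stands to the right. Before going further I'll check the arm's clearance to the lamp.

```bash
python3 - <<'E'
from h import *
np.set_printoptions(precision=3,suppress=True)
for v in(10,-10,-30,-50,-70): print(v,*tri((400,v),(432,267)))
for y in(-.08,-.13,-.18): 
    o,d=ray("scene",(400,36)); print("low edge",o+d*(y-o[1])/d[1])
# crop of lamp in both
a=cv2.imread("pics/scene0.png")[0:120,290:490];b=cv2.imread("pics/top0.png")[190:350,350:550]
cv2.imwrite("pics/d.png",np.hstack([cv2.resize(a,None,fx=2,fy=2),cv2.resize(b,None,fx=2,fy=2)[:240]]))
s=monitor.read_state();print(s["q"],s["eef_pos"])
E
```

```text
10 [ 0.49  -0.13   0.461] 0.07413701303867155
-10 [ 0.492 -0.123  0.493] 0.06841126981408961
-30 [ 0.493 -0.116  0.524] 0.0629835698365709
-50 [ 0.494 -0.11   0.553] 0.05783178043179479
-70 [ 0.495 -0.104  0.58 ] 0.05293585370546528
low edge [ 0.462 -0.08   0.425]
low edge [ 0.449 -0.13   0.411]
low edge [ 0.436 -0.18   0.397]
[ 0.017 -0.141  2.066  0.     1.219 -1.852] [0.449 0.121 0.15 ]
```

View pics/d.png

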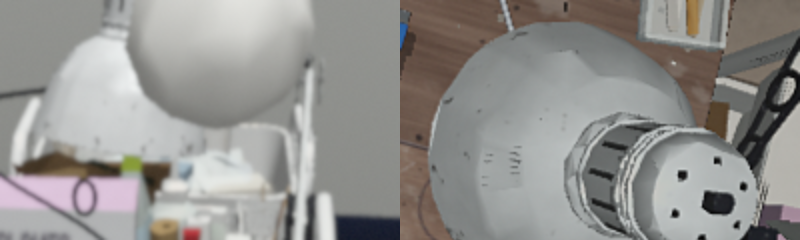

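The top view's lamp is really the farther dome at scene (340,50), with its neck at (348,10). The blurred sphere is a different object close to the scene camera. I'll triangulate the dome.

```bash
python3 - <<'E'
from h import *
np.set_printoptions(precision=3,suppress=True)
print("neck",tri((347,12),(458,270))); print("dome",tri((342,50),(430,267)))
print("left rim",tri((303,80),(430,201)))
for p in((365,265),(372,290),(380,230)): print([onz("top",p,z) for z in(.15,.2,.25,.3)])
E
python3 go.py .4805 -.0055 .05 1.873
```

```text
neck (array([ 0.53 , -0.173,  0.444]), np.float64(0.01282858779452935))
dome (array([ 0.538, -0.16 ,  0.382]), np.float64(0.017311376503504856))
left rim (array([ 0.617, -0.173,  0.326]), np.float64(0.0021491811977708683))
[array([ 0.541, -0.108,  0.15 ]), array([ 0.539, -0.103,  0.2  ]), array([ 0.537, -0.097,  0.25 ]), array([ 0.535, -0.092,  0.3  ])]
[array([ 0.501, -0.119,  0.15 ]), array([ 0.502, -0.113,  0.2  ]), array([ 0.502, -0.107,  0.25 ]), array([ 0.502, -0.101,  0.3  ])]
[array([ 0.599, -0.132,  0.15 ]), array([ 0.593, -0.126,  0.2  ]), array([ 0.587, -0.119,  0.25 ]), array([ 0.581, -0.112,  0.3  ])]
d [ 0.0069 -0.1298  0.0998] rot [ 0.0008 -0.0015 -0.0036] q [ 0.017 -0.141  2.066  0.     1.219 -1.852] F [-0.2 -0.6 -0.4]
```

To row units: -0.003 rad / 3.1416 = -0.001.

```bash
echo '[1, 0.002, -0.03, 0.025, 0, 0, 0, 1, 0.007, -0.13, 0.1, 0, 0, -0.001, 1, 0.007, -0.13, 0.1, 0, 0, -0.001, 1, 0.007, -0.13, 0.1, 0, 0, -0.001, 1, 0.007, -0.13, 0.1, 0, 0, -0.001, 1, 0.007, -0.13, 0.1, 0, 0, -0.001, 1, 0.007, -0.13, 0.1, 0, 0, -0.001]' | python3 steer.py && python3 go.py .4805 -.0055 .004 1.873; python3 - <<'E'
from h import *
a=capture("scene")[200:300,330:450];b=capture("top")[240:340,240:360]
cv2.imwrite("pics/e.png",np.hstack([cv2.resize(x,(400,334),interpolation=2) for x in(a,b)])[...,::-1])
print(proj("top",(.4805,-.0055,.022)),monitor.read_state()["joint_efforts"])
E
```

```text
t: 1.95
eef_pos: [0.4816, -0.0037, 0.0512]
orientation: [-0.152, 0.988, 0.0, 0.0]
wrist_force: [0.6, 0.9, -0.7]
opening: 1.003
grip_force: 0.0
d [ 0.0016 -0.0014  0.0472] rot [-0.      0.0007  0.0034] q [-0.244  0.057  2.081  0.     1.003 -2.12 ] F [ 0.6  0.9 -0.7]
[302.9529116  300.24723627] [-3.78939305e-01 -2.77212077e+01 -2.57674259e+01 -5.08058514e-02
  5.61039057e-02  4.12835230e-03]
```

View pics/e.png

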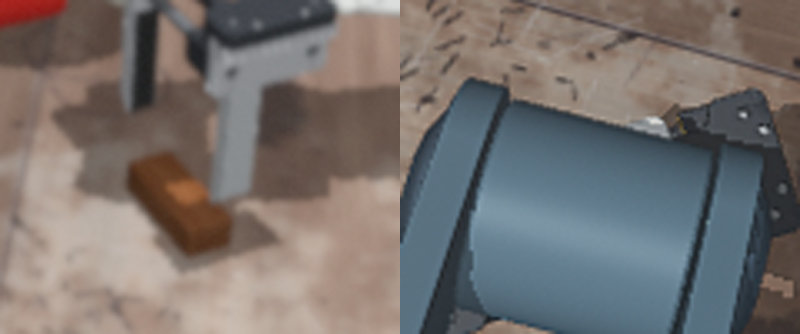

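The fingers hang open over the block along its length, one beyond each end, in line with it. I'll lower them and grip.

To row units: 0.002 rad / 3.1416 = 0.0006.

```bash
echo '[1, 0.001, -0.001, 0.02, 0, 0, 0.0006, 1, 0.0015, -0.0015, 0.035, 0, 0, 0.0006, 1, 0.0015, -0.0015, 0.044, 0, 0, 0.0006, 1, 0.0015, -0.0015, 0.0465, 0, 0, 0.0006, 1, 0.0015, -0.0015, 0.0465, 0, 0, 0.0006, 1, 0.0015, -0.0015, 0.0465, 0, 0, 0.0006]' | python3 steer.py && python3 go.py .4805 -.0055 .004 1.873
```

```text
t: 2.55
eef_pos: [0.481, -0.0065, 0.0049]
orientation: [-0.151, 0.989, -0.0, 0.001]
wrist_force: [0.5, -0.9, 0.4]
opening: 1.001
grip_force: 0.0
d [0.0002 0.0011 0.0009] rot [-0.0007  0.0012  0.0008] q [-0.25   0.147  2.091  0.     0.902 -2.124] F [ 0.5 -0.9  0.4]
```

```bash
echo '[0.7, 0, 0, 0, 0, 0, 0, 0.7, 0, 0, 0, 0, 0, 0, 0.7, 0, 0, 0, 0, 0, 0, 0.7, 0, 0, 0, 0, 0, 0, 0.7, 0, 0, 0, 0, 0, 0, 0.7, 0, 0, 0, 0, 0, 0, 0.7, 0, 0, 0, 0, 0, 0, 0.7, 0, 0, 0, 0, 0, 0]' | python3 steer.py 30 && python3 go.py .4805 -.0055 .004 1.873
```

```text
t: 3.22
eef_pos: [0.4807, -0.0067, 0.0046]
orientation: [-0.15, 0.989, 0.0, 0.0]
wrist_force: [-1.8, 1.7, 5.3]
opening: 0.799
grip_force: 29.9
d [-0.0002  0.0012  0.0006] rot [ 0.      0.0006 -0.0002] q [-0.251  0.147  2.091  0.     0.903 -2.124] F [-1.8  1.7  5.3]
```

```bash
python3 go.py .6002 .0011 .0046 1.287
```

```text
d [-1.164e-01 -2.810e-02  1.000e-04] rot [2.000e-04 6.000e-04 5.858e-01] q [-0.251  0.147  2.091  0.     0.903 -2.124] F [-1.8  1.7  5.3]
```

To row units: 0.586 rad / 3.1416 = 0.1865.

```bash
echo '[0.7, -0.007, -0.002, 0, 0, 0, 0.0111, 0.7, -0.025, -0.006, 0, 0, 0, 0.0398, 0.7, -0.045, -0.011, 0, 0, 0, 0.0732, 0.7, -0.065, -0.016, 0, 0, 0, 0.1066, 0.7, -0.085, -0.0205, 0, 0, 0, 0.1401, 0.7, -0.105, -0.025, 0, 0, 0, 0.1719, 0.7, -0.1164, -0.0281, 0, 0, 0, 0.1865, 0.7, -0.1164, -0.0281, 0, 0, 0, 0.1865]' | python3 steer.py && echo '[0.7, 0, 0, 0, 0, 0, 0, 0.7, 0, 0, 0, 0, 0, 0]' | python3 steer.py; python3 go.py .6002 .0011 .0046 1.287; python3 - <<'E'
from h import *
a=capture("scene");b=capture("top")
cv2.imwrite("pics/scene1.png",a[...,::-1]);cv2.imwrite("pics/top1.png",b[...,::-1])
cv2.imwrite("pics/f.png",np.hstack([cv2.resize(a[215:305,260:340],None,fx=5,fy=5,interpolation=2),cv2.resize(b[165:265,260:360],None,fx=4,fy=4.5,interpolation=2)])[...,::-1])
E
```

```text
t: 3.88
eef_pos: [0.6022, 0.0007, 0.0045]
orientation: [0.142, 0.99, -0.0, 0.001]
wrist_force: [6.0, -0.9, 8.4]
opening: 0.795
grip_force: 30.0
t: 4.05
eef_pos: [0.6002, 0.0009, 0.0045]
orientation: [0.141, 0.99, 0.0, 0.001]
wrist_force: [1.6, -0.8, 3.1]
opening: 0.796
grip_force: 30.0
d [ 0.      0.0002 -0.0001] rot [0.0003 0.0019 0.0006] q [-0.187  0.387  1.788  0.     0.964 -1.475] F [ 1.6 -0.8  3.1]
```

View pics/f.png

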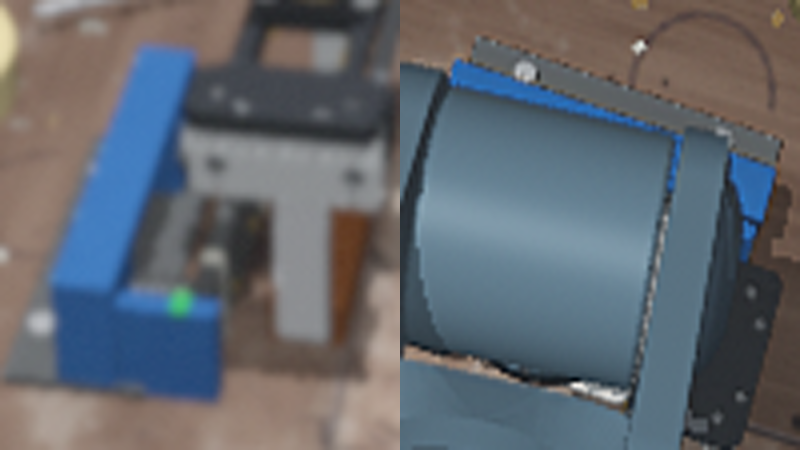

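The gripper hides the block's front edge and the white lines. I'll release, back off and measure the block against the plate with nothing in the way.

```bash
echo '[1, 0, 0, 0, 0, 0, 0, 1, 0, 0, 0, 0, 0, 0, 1, 0, 0, 0, 0, 0, 0, 1, 0, 0, 0, 0, 0, 0, 1, 0, 0, 0, 0, 0, 0]' | python3 steer.py && echo '[1, 0, 0, -0.02, 0, 0, 0, 1, 0, 0, -0.05, 0, 0, 0, 1, 0, 0, -0.09, 0, 0, 0, 1, 0, 0, -0.12, 0, 0, 0]' | python3 steer.py && python3 go.py .42 .15 .13 1.287
```

```text
t: 4.57
eef_pos: [0.5991, 0.0012, 0.0036]
orientation: [0.141, 0.99, -0.0, -0.001]
wrist_force: [0.2, 1.1, -0.1]
opening: 0.998
grip_force: 0.0
t: 4.9
eef_pos: [0.5999, 0.0011, 0.1262]
orientation: [0.141, 0.99, -0.0, 0.0]
wrist_force: [1.5, -0.1, 0.3]
opening: 0.998
grip_force: 0.0
d [ 0.2144  0.0926 -0.0039] rot [0.     0.0006 0.0002] q [-0.187  0.212  1.749 -0.     1.18  -1.474] F [ 1.5 -0.1  0.3]
```

```bash
echo '[1, 0.02, 0.009, 0, 0, 0, 0, 1, 0.055, 0.024, 0, 0, 0, 0, 1, 0.093, 0.04, 0, 0, 0, 0, 1, 0.13, 0.056, 0, 0, 0, 0, 1, 0.167, 0.072, 0, 0, 0, 0, 1, 0.2, 0.087, 0, 0, 0, 0, 1, 0.214, 0.0926, 0, 0, 0, 0, 1, 0.214, 0.0926, 0, 0, 0, 0]' | python3 steer.py; python3 - <<'E'
from h import *
np.set_printoptions(precision=4,suppress=True)
for n in("scene","top"): cv2.imwrite(f"pics/{n}2.png",capture(n)[...,::-1])
a=cv2.imread("pics/scene2.png");b=cv2.imread("pics/top2.png")
cv2.imwrite("pics/g.png",np.hstack([cv2.resize(a[220:300,255:335],(400,400),interpolation=2),cv2.resize(b[170:260,260:350],(400,400),interpolation=2)]))
for n,im,w in(("scene",a,(290,225,345,290)),("top",b,(262,205,345,262))):
    x0,y0,x1,y1=w; m=np.zeros(im.shape[:2],np.uint8); m[y0:y1,x0:x1]=cv2.inRange(cv2.cvtColor(im,cv2.COLOR_BGR2HSV),(0,125,60),(16,255,255))[y0:y1,x0:x1]
    c=max(cv2.findContours(m,0,1)[0],key=cv2.contourArea); print(n,cv2.contourArea(c),cv2.minAreaRect(c),cv2.boxPoints(cv2.minAreaRect(c)).tolist(),cv2.approxPolyDP(c,1.5,True)[:,0].tolist())
E
```

```text
t: 5.57
eef_pos: [0.418, 0.1513, 0.1236]
orientation: [0.14, 0.99, -0.0, -0.0]
wrist_force: [1.3, -0.2, -0.5]
opening: 0.999
grip_force: 0.0
scene 404.0 ((323.7353210449219, 266.9411926269531), (15.293599128723145, 30.804128646850586), 12.528807640075684) [[312.9294128417969, 280.31768798828125], [319.6117858886719, 250.2470703125], [334.5412292480469, 253.564697265625], [327.8588562011719, 283.63531494140625]] [[322, 252], [317, 262], [315, 280], [327, 282], [333, 254]]
top 573.0 ((300.4713134765625, 237.69744873046875), (39.44684982299805, 15.857747077941895), 16.389541625976562) [[279.31207275390625, 239.7388458251953], [283.78662109375, 224.5254669189453], [321.63055419921875, 235.6560516357422], [317.156005859375, 250.8694305419922]] [[284, 225], [281, 240], [317, 250], [321, 236]]
```

View pics/g.png

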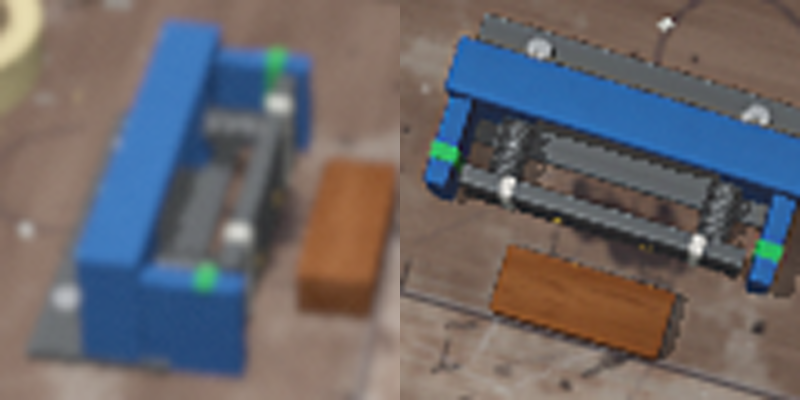

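The block lies in front of the plate, near-parallel to it, about 15 mm away and roughly centred: block centre in the top view about (300,238), white lines at (284,212) and (327,225). I'll work out the residual offset relative to the known grip pose.

```bash
python3 - <<'E'
from h import *
np.set_printoptions(precision=4,suppress=True)
im=cv2.imread("pics/top2.png"); hsv=cv2.cvtColor(im,cv2.COLOR_BGR2HSV)
def cents(lo,hi,w,sel,img=hsv):
    x0,y0,x1,y1=w; m=cv2.inRange(img,lo,hi)[y0:y1,x0:x1]; N,_,s,c=cv2.connectedComponentsWithStats(m)
    return sorted([c[i]+[x0,y0] for i in range(1,N) if s[i,4]>=sel],key=lambda p:p[0])
blk=cents((0,125,60),(16,255,255),(262,205,345,262),200)[0]
g=cents((45,110,60),(80,255,255),(264,175,356,240),8); w=cents((0,0,150),(180,45,255),(278,205,332,232),5)
B=onz("top",blk,.022); G=[onz("top",p,.044) for p in g]; L=[onz("top",p,.043) for p in w]
print("block",B,"G",G,"L",L)
yd=(G[0]-G[1]); print("green len",np.linalg.norm(yd)," yaw",np.arctan2(yd[0],yd[1]), "line yaw",np.arctan2(*(L[0]-L[-1])[:2]),np.linalg.norm(L[0]-L[-1]))
# blue bar rear edge and block edges yaw, fitted lines on plane
def edge(mask,z,side):
    cols=[x for x in range(*side[0])]; pts=[]
    for x in cols:
        r=np.nonzero(mask[:,x])[0]
        if len(r): pts.append(onz("top",(x,r[0] if side[1]=="top" else r[-1]),z)[:2])
    vx,vy,_,_=cv2.fitLine(np.float32(pts),cv2.DIST_HUBER,0,.01,.01).ravel(); return np.arctan(vx/vy)
m=np.zeros(im.shape[:2],np.uint8); m[205:262,262:345]=cv2.inRange(hsv,(0,125,60),(16,255,255))[205:262,262:345]
print("block yaw",edge(m,.022,((285,317),"top")),edge(m,.022,((285,315),"bot")))
m=np.zeros(im.shape[:2],np.uint8); m[172:240,262:358]=cv2.inRange(hsv,(100,140,40),(125,255,255))[172:240,262:358]
print("fence yaw",edge(m,.054,((278,348),"top")))
tcp=np.array([.5996,.0011]); off=tcp-B[:2]; print("cam offset",off)
for a in(.280,.287,.293):
    fx=np.array([np.cos(a),-np.sin(a)]);fy=np.array([np.sin(a),np.cos(a)])
    mg=(G[0]+G[1])[:2]/2; ml=(L[0]+L[-1])[:2]/2
    print(a,"block centre fence-y rel green",(B[:2]-mg)@fy,"rel lines",(B[:2]-ml)@fy,"x rel green",(B[:2]-mg)@fx,"x rel line",(B[:2]-ml)@fx)
E
```

```text
block [0.5975 0.0009 0.022 ] G [array([0.6575, 0.0579, 0.044 ]), array([ 0.6183, -0.0772,  0.044 ])] L [array([0.6436, 0.0323, 0.043 ]), array([ 0.6199, -0.0472,  0.043 ])]
green len 0.14063587881485026  yaw 0.2826061146568736 line yaw 0.29010672228470646 0.08294102120966787
block yaw 0.27357623 0.27330932
fence yaw 0.2840473
cam offset [0.0021 0.0002]
0.28 block centre fence-y rel green -0.0010526321794719702 rel lines -0.0014613483063137761 x rel green -0.04166369793769964 x rel line -0.03519263642088315
0.287 block centre fence-y rel green -0.0013442498938838789 rel lines -0.0017076589465318608 x rel green -0.041655308816187286 x rel line -0.03518154485020757
0.293 block centre fence-y rel green -0.001594156050767083 rel lines -0.0019187162113309462 x rel green -0.04164649357190759 x rel line -0.03517066569209649
```

```bash
python3 go.py .5994 .0011 .12 1.2878; echo '[1, -0.02, -0.009, 0, 0, 0, 0, 1, -0.055, -0.024, 0, 0, 0, 0, 1, -0.093, -0.04, 0, 0, 0, 0, 1, -0.13, -0.056, 0, 0, 0, 0, 1, -0.167, -0.072, 0, 0, 0, 0, 1, -0.2, -0.087, 0, 0, 0, 0, 1, -0.214, -0.0926, 0, 0, 0, 0, 1, -0.214, -0.0926, 0, 0, 0, 0]' | python3 steer.py; python3 go.py .5994 .0011 .0045 1.2878
```

```text
d [-0.2128 -0.0929  0.0047] rot [0.     0.0014 0.    ] q [ 8.700e-02 -1.560e-01  2.130e+00 -1.000e-03  1.167e+00 -1.200e+00] F [-0.5 -0.2  0.6]
t: 6.33
eef_pos: [0.6033, -0.0035, 0.1239]
orientation: [0.144, 0.99, -0.0, 0.001]
wrist_force: [-1.1, -0.3, 0.5]
opening: 0.997
grip_force: 0.0
d [0.0052 0.0034 0.1194] rot [-0.0004  0.0019 -0.0059] q [-1.930e-01  2.210e-01  1.743e+00 -1.000e-03  1.176e+00 -1.475e+00] F [-1.1 -0.3  0.5]
```

```bash
echo '[1, 0, 0, 0, 0, 0, 0, 1, 0, 0, 0.03, 0, 0, 0, 1, 0, 0, 0.065, 0, 0, 0, 1, 0, 0, 0.095, 0, 0, 0, 1, 0, 0, 0.113, 0, 0, 0, 1, 0, 0, 0.119, 0, 0, 0, 1, 0, 0, 0.119, 0, 0, 0]' | python3 steer.py; python3 go.py .5994 .0011 .0045 1.2878; echo '[0.7, 0, 0, 0, 0, 0, 0, 0.7, 0, 0, 0, 0, 0, 0, 0.7, 0, 0, 0, 0, 0, 0, 0.7, 0, 0, 0, 0, 0, 0, 0.7, 0, 0, 0, 0, 0, 0, 0.7, 0, 0, 0, 0, 0, 0, 0.7, 0, 0, 0, 0, 0, 0, 0.7, 0, 0, 0, 0, 0, 0]' | python3 steer.py 30; python3 go.py .6144 -.0016 .0045 1.2838
```

```text
t: 6.92
eef_pos: [0.5978, 0.0018, 0.0033]
orientation: [0.141, 0.99, 0.0, -0.002]
wrist_force: [0.1, 0.3, -0.2]
opening: 1.004
grip_force: 0.0
d [-0.0017 -0.0002 -0.0012] rot [-0.0004 -0.004  -0.0003] q [-0.187  0.388  1.79   0.     0.968 -1.474] F [ 0.1  0.3 -0.2]
t: 7.58
eef_pos: [0.6011, 0.0009, 0.0069]
orientation: [0.141, 0.99, -0.0, 0.001]
wrist_force: [-0.6, 1.0, 6.2]
opening: 0.797
grip_force: 30.0
d [-0.0134  0.0013  0.0025] rot [0.0003 0.0027 0.0034] q [-0.187  0.385  1.786  0.     0.968 -1.474] F [-0.6  1.   6.2]
```

```bash
echo '[0.7, 0, 0, 0, 0, 0, 0, 0.7, 0, 0, 0, 0, 0, 0, 0.7, 0, 0, 0, 0, 0, 0]' | python3 steer.py; python3 go.py .6144 -.0016 .0045 1.2838
```

```text
t: 7.83
eef_pos: [0.6011, 0.0009, 0.0069]
orientation: [0.141, 0.99, -0.0, 0.001]
wrist_force: [-1.0, 0.8, 6.1]
opening: 0.794
grip_force: 30.0
d [-0.0134  0.0013  0.0025] rot [0.0003 0.0027 0.0033] q [-0.187  0.385  1.786  0.     0.968 -1.474] F [-1.   0.8  6.1]
```

Careful with the scale: turns go in shares of pi rad. That gives: 0.0035 rad / 3.1416 = 0.0011.

```bash
echo '[0.7, -0.002, 0.0005, 0, 0, 0, 0.0006, 0.7, -0.006, 0.001, 0, 0, 0, 0.0011, 0.7, -0.01, 0.0013, 0, 0, 0, 0.0011, 0.7, -0.0125, 0.0013, 0, 0, 0, 0.0011, 0.7, -0.0134, 0.0013, 0, 0, 0, 0.0011, 0.7, -0.0134, 0.0013, 0, 0, 0, 0.0011, 0.7, -0.0134, 0.0013, 0, 0, 0, 0.0011]' | python3 steer.py; python3 go.py .6240 -.0044 .0045 1.2838; python3 - <<'E'
from h import *
s=monitor.read_state();print(s["moment"],s["wrist_force"]@np.array([.96,-.28,0]))
E
```

```text
t: 8.42
eef_pos: [0.6131, -0.0012, 0.0069]
orientation: [0.143, 0.99, 0.0, -0.0]
wrist_force: [-6.3, 0.7, 11.3]
opening: 0.796
grip_force: 30.0
d [-0.0114  0.      0.0024] rot [ 0.0001 -0.0009 -0.0001] q [-0.187  0.41   1.751  0.     0.981 -1.471] F [-6.3  0.7 11.3]
[ 0.23584669  1.05709617 -0.04934922] -6.30258302295484
```

```bash
echo '[0.7, 0, 0, -0.001, 0, 0, 0, 0.7, 0, 0, -0.001, 0, 0, 0, 0.7, 0, 0, -0.001, 0, 0, 0]' | python3 steer.py; echo '[0.7, -0.001, 0, 0, 0, 0, 0, 0.7, -0.002, 0, 0, 0, 0, 0, 0.7, -0.002, 0, 0, 0, 0, 0]' | python3 steer.py;echo '[0.7, -0.001, 0, 0, 0, 0, 0, 0.7, -0.002, 0, 0, 0, 0, 0, 0.7, -0.002, 0, 0, 0, 0, 0]' | python3 steer.py; python3 go.py .6240 -.0044 .0045 1.2838; python3 - <<'E'
from h import *
s=monitor.read_state();print(s["moment"],s["wrist_force"]@np.array([.96,-.28,0]))
E
```

```text
t: 8.67
eef_pos: [0.6132, -0.0014, 0.0069]
orientation: [0.143, 0.99, 0.0, 0.0]
wrist_force: [-2.5, 0.7, 6.6]
opening: 0.8
grip_force: 30.0
t: 8.92
eef_pos: [0.6147, -0.0018, 0.007]
orientation: [0.143, 0.99, 0.0, -0.001]
wrist_force: [-4.4, 1.3, 7.8]
opening: 0.795
grip_force: 30.0
t: 9.17
eef_pos: [0.6166, -0.0024, 0.0069]
orientation: [0.143, 0.99, 0.0, -0.001]
wrist_force: [-5.3, 1.3, 8.2]
opening: 0.8
grip_force: 30.0
d [-0.0077  0.0001  0.0024] rot [ 0.0001 -0.0014 -0.0002] q [-0.188  0.417  1.742  0.     0.985 -1.471] F [-5.3  1.3  8.2]
[ 0.28762914  0.89188746 -0.01309626] -5.425840108601563
```

```bash
for i in 1 2; do echo '[0.7, -0.001, 0, 0, 0, 0, 0, 0.7, -0.002, 0, 0, 0, 0, 0, 0.7, -0.002, 0, 0, 0, 0, 0]' | python3 steer.py | grep -E 'eef|wrist'; done; echo '[0.7, -0.001, 0, 0, 0, 0, 0, 0.7, -0.002, 0, 0, 0, 0, 0, 0.7, -0.002, 0, 0, 0, 0, 0]' | python3 steer.py; python3 - <<'E'
from h import *
s=monitor.read_state();print(s["moment"],s["wrist_force"]@np.array([.96,-.28,0]))
E
```

```text
eef_pos: [0.6179, -0.0027, 0.0069]
wrist_force: [-6.4, 1.0, 10.5]
eef_pos: [0.6192, -0.0031, 0.0069]
wrist_force: [-9.9, 3.1, 12.1]
t: 9.92
eef_pos: [0.6205, -0.0034, 0.007]
orientation: [0.143, 0.99, 0.0, -0.003]
wrist_force: [-11.5, 3.0, 15.5]
opening: 0.795
grip_force: 30.0
[ 0.50823629  2.10442376 -0.16446477] -11.863248084444091
```

```bash
echo '[0.7, 0, 0, -0.0015, 0, 0, 0, 0.7, 0, 0, -0.0015, 0, 0, 0, 0.7, 0, 0, -0.0015, 0, 0, 0]' | python3 steer.py; python3 - <<'E'
from h import *
s=monitor.read_state();print(s["moment"],s["wrist_force"]@np.array([.96,-.28,0]))
a=capture("scene");cv2.imwrite("pics/scene3.png",a[...,::-1])
cv2.imwrite("pics/i.png",cv2.resize(a[215:305,255:345],(720,600),interpolation=2)[...,::-1])
E
```

```text
t: 10.17
eef_pos: [0.6204, -0.0034, 0.007]
orientation: [0.143, 0.99, 0.0, -0.003]
wrist_force: [-7.0, 2.7, 5.0]
opening: 0.797
grip_force: 30.0
[ 0.39943401  1.23863    -0.12226641] -7.503258885680115
```

View pics/i.png

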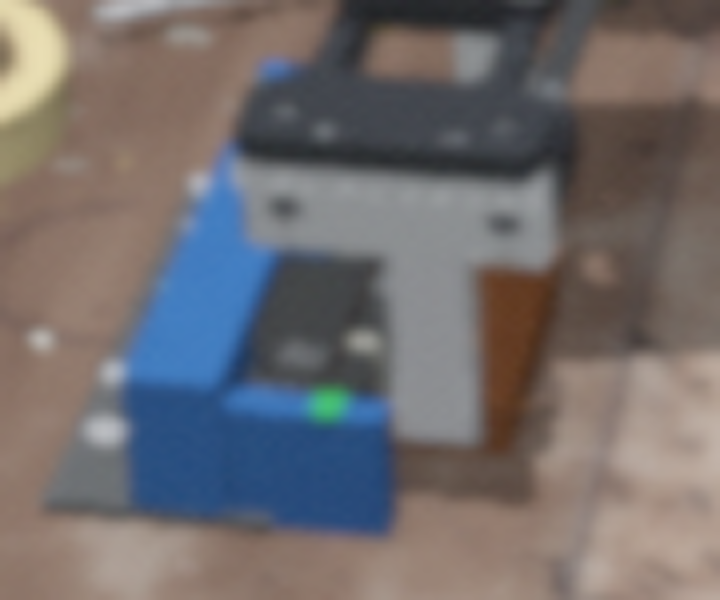

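The white line cap at the near end is now at about scene (300,266), against (302,266) at rest, so the plate has given way a few mm. I'll quantify that.

```bash
cat > pl.py <<'E'
from h import *
import sys
def white(f):
    im=cv2.imread(f) if isinstance(f,str) else f
    g=im[258:274,294:310].min(2).astype(float); w=np.clip(g-140,0,None); yy,xx=np.mgrid[258:274,294:310]
    m=xx<float(sys.argv[2]) if len(sys.argv)>2 else 1
    w=w*m; return np.array([(w*xx).sum(),(w*yy).sum()])/w.sum(), w.sum()
fx=np.array([.959,-.284,0]); P=np.array([.6439,.0311,.0422])
k=(proj("scene",P+fx*.01)-proj("scene",P))/10
s=monitor.read_state(); f=capture("scene")[...,::-1]; cv2.imwrite(sys.argv[1],f)
a=white("pics/scene0.png");b=white("pics/scene2.png");c=white(f); print(a,b,c,"px/mm",k,"travel mm",(c[0]-(a[0]+b[0])/2)@k/(k@k))
print("F.fx",s["wrist_force"]@fx,"Fz",s["wrist_force"][2],"M",s["moment"],"tcp along fx",s["eef_pos"]@fx*1000)
E
python3 pl.py pics/scene4.png
```

```text
(array([302.11650485, 265.97249191]), np.float64(618.0)) (array([302.12339744, 265.98397436]), np.float64(624.0)) (array([306.23076923, 266.03846154]), np.float64(26.0)) px/mm [-0.51956047 -0.05466089] travel mm -7.837554310169278
F.fx -7.242168170509806 Fz 5.935317634602126 M [ 0.42202173  1.22250608 -0.10628136] tcp along fx 595.937306669189
```

```bash
python3 - <<'E'
import cv2
im=cv2.imread("pics/scene4.png"); print(im[262:271,296:308].min(2)); print(cv2.imread("pics/scene0.png")[262:271,296:308].min(2))
E
```

```text
[[ 68  66  63  61  67  71  83 106 129 138 140 139]
 [ 68  66  65  70  75  76  83 104 128 138 140 141]
 [ 67  70  80  98 104 101  94 103 128 138 141 140]
 [ 69  75 101 127 137 129 111 107 125 138 141 140]
 [ 69  78 107 134 144 138 118 110 127 139 140 141]
 [ 69  71  93 114 124 123 110 110 127 137 141 139]
 [ 67  67  77  86  93  98 101 110 127 138 139 141]
 [ 67  66  69  72  73  83  94 107 126 138 140 141]
 [ 65  69  71  71  70  75  88 105 128 138 140 140]]
[[106 103  95  80  78  90 105 109 106  93  72  55]
 [106 100  91  80  87 102 115 116 106  87  66  53]
 [105 100  88  92 115 141 152 149 126  92  62  50]
 [103  97  89 110 150 181 193 188 159 109  67  50]
 [103  94  92 123 167 195 207 201 173 120  68  51]
 [101  90  91 120 156 178 187 184 161 114  68  51]
 [ 98  87  91 108 132 142 147 147 133  99  65  53]
 [ 92  88  90 103 114 117 115 113 109  89  62  55]
 [ 89  87  92 103 109 111 105  98  95  82  64  56]]
```

```bash
echo '[0.7, -0.001, 0, -0.0002, 0, 0, 0, 0.7, -0.002, 0, -0.0004, 0, 0, 0, 0.7, -0.003, 0, -0.0006, 0, 0, 0, 0.7, -0.004, 0, -0.0008, 0, 0, 0, 0.7, -0.004, 0, -0.0008, 0, 0, 0, 0.7, -0.004, 0, -0.0008, 0, 0, 0]' | python3 steer.py ; python3 pl.py pics/scene5.png | tail -1;  python3 -c '
import cv2
print(cv2.imread("pics/scene5.png")[263:269,290:306].min(2))'
```

```text
t: 10.77
eef_pos: [0.6227, -0.0041, 0.007]
orientation: [0.143, 0.99, 0.001, -0.005]
wrist_force: [-9.8, 3.0, 5.9]
opening: 0.793
grip_force: 30.0
F.fx -10.251869456517408 Fz 5.881660135456739 M [ 0.59281121  1.72923588 -0.16302293] tcp along fx 598.3655251733155
[[ 69  70  69  69  69  67  69  73  79  79  79  95 120 136 139 141]
 [ 70  69  69  69  68  69  78  97 107 110 105 104 118 133 140 140]
 [ 73  75  74  69  69  71  93 118 135 139 134 120 123 134 140 141]
 [ 83  88  84  78  72  74  94 123 138 144 140 129 127 134 138 140]
 [ 93 101  99  89  78  71  84 105 115 122 122 120 124 133 140 141]
 [ 95 101 101  94  80  70  72  82  86  90  98 112 119 131 139 140]]
```

```bash
python3 go.py .6261 -.0052 .007 1.2838
```

```text
d [-0.0036 -0.0001 -0.    ] rot [-0.0002 -0.0096 -0.0006] q [-1.890e-01  4.330e-01  1.719e+00  1.000e-03  9.990e-01 -1.472e+00] F [-9.2  2.1  6.1]
```

To row units: -0.012 rad / 3.1416 = -0.0038.

```bash
echo '[0.7, -0.001, 0, -0.0002, 0, -0.001, 0, 0.7, -0.002, 0, -0.0004, 0, -0.0019, 0, 0.7, -0.003, 0, -0.0006, 0, -0.0029, 0, 0.7, -0.004, 0, -0.0008, 0, -0.0038, 0, 0.7, -0.004, 0, -0.0008, 0, -0.0038, 0, 0.7, -0.004, 0, -0.0008, 0, -0.0038, 0]' | python3 steer.py ; python3 pl.py pics/scene6.png | tail -1;  python3 go.py .6261 -.0052 .007 1.2838; python3 -c '
import cv2
print(cv2.imread("pics/scene6.png")[263:269,290:306].min(2))'
```

```text
t: 11.32
eef_pos: [0.6247, -0.0047, 0.0069]
orientation: [0.143, 0.99, 0.0, -0.001]
wrist_force: [-12.6, 3.7, 6.5]
opening: 0.795
grip_force: 30.0
F.fx -13.098310176308233 Fz 6.501327095506537 M [ 0.84475588  2.44838971 -0.14058392] tcp along fx 600.4513979562674
d [-0.0015 -0.0001 -0.0001] rot [-0.0003 -0.0021 -0.0007] q [-0.189  0.433  1.719 -0.     0.992 -1.472] F [-13.2   4.    6.7]
[[ 69  71  69  68  69  71  74  81  83  79  91 117 134 140 140 140]
 [ 71  70  70  69  70  80  99 111 113 106 101 118 133 139 139 140]
 [ 74  77  72  69  71  89 118 136 139 132 115 118 131 140 140 141]
 [ 81  88  83  73  70  90 117 136 141 134 119 115 130 139 140 140]
 [ 95  98  93  79  71  80 101 112 116 116 113 116 130 139 141 140]
 [ 93 100  93  80  70  73  80  85  86  95 107 117 129 138 140 140]]
```

To row units: -0.004 rad / 3.1416 = -0.0013.

```bash
echo '[0.7, -0.001, 0, -0.0002, 0, -0.0006, 0, 0.7, -0.002, 0, -0.0004, 0, -0.0013, 0, 0.7, -0.0027, 0, -0.0006, 0, -0.0019, 0, 0.7, -0.0027, 0, -0.0006, 0, -0.0019, 0, 0.7, -0.0027, 0, -0.0006, 0, -0.0019, 0, 0.7, -0.0027, 0, -0.0006, 0, -0.0019, 0]' | python3 steer.py ; python3 pl.py pics/scene7.png | tail -1;  python3 go.py .6261 -.0052 .007 1.2838; python3 -c '
import cv2
print(cv2.imread("pics/scene7.png")[263:269,290:306].min(2))'
```

```text
t: 11.87
eef_pos: [0.626, -0.0051, 0.0069]
orientation: [0.143, 0.99, -0.0, 0.0]
wrist_force: [-15.4, 4.6, 7.1]
opening: 0.794
grip_force: 30.0
F.fx -16.065195203696206 Fz 7.065523348805627 M [ 0.96460278  2.90145381 -0.10222974] tcp along fx 601.8041582848257
d [-0.0001 -0.0001 -0.0001] rot [-0.0004  0.0008 -0.0008] q [-1.890e-01  4.340e-01  1.718e+00 -1.000e-03  9.890e-01 -1.471e+00] F [-16.2   5.1   6.2]
[[ 69  69  70  68  71  77  81  82  83  85 102 127 138 141 141 141]
 [ 68  70  68  71  80  99 112 115 114 108 108 127 139 140 139 140]
 [ 73  75  74  73  91 116 135 141 140 128 117 127 139 139 140 140]
 [ 81  88  81  75  88 113 131 141 139 127 117 128 138 141 140 140]
 [ 92  97  90  76  77  93 108 115 116 110 111 128 137 140 141 139]
 [ 96  96  87  74  69  73  80  86  91  97 106 126 138 139 141 141]]
```

```bash
echo '[0.7, 0, 0, 0, 0, 0, 0, 0.7, 0, 0, 0, 0, 0, 0, 0.7, 0, 0, 0, 0, 0, 0, 0.7, 0, 0, 0, 0, 0, 0, 0.7, 0, 0, 0, 0, 0, 0, 0.7, 0, 0, 0, 0, 0, 0, 0.7, 0, 0, 0, 0, 0, 0, 0.7, 0, 0, 0, 0, 0, 0]' | python3 steer.py; python3 pl.py pics/scene8.png | tail -1; python3 - <<'E'
import cv2
a,b=(cv2.imread(f"pics/scene{i}.png").astype(int) for i in(0,8))
print(b[263:269,290:304].min(2))
for n,(x0,y0,x1,y1) in dict(tape=(214,210,262,246),cork=(212,308,258,344),bottle=(236,175,256,210),driver=(266,205,306,220)).items(): print(n,abs(a-b)[y0:y1,x0:x1].mean())
E
```

```text
t: 12.58
eef_pos: [0.626, -0.0051, 0.0069]
orientation: [0.143, 0.99, -0.0, 0.0]
wrist_force: [-16.0, 4.0, 6.7]
opening: 0.797
grip_force: 30.0
F.fx -16.498437474929094 Fz 6.652320433671985 M [ 1.02370639  2.87523602 -0.18366921] tcp along fx 601.80802881082
[[ 68  69  68  70  70  76  81  84  82  83 102 127 137 141]
 [ 70  70  69  70  81 100 112 114 112 106 107 128 138 140]
 [ 73  75  72  72  90 115 134 141 139 128 117 129 137 140]
 [ 82  88  82  76  88 112 130 139 138 128 117 128 138 139]
 [ 93  99  89  75  76  92 105 114 114 110 111 127 139 139]
 [ 93  96  89  72  70  74  80  85  92  96 106 126 139 141]]
tape 2.1315586419753085
cork 1.981682769726248
bottle 2.203333333333333
driver 16.773333333333333
```

```bash
python3 - <<'E'
import cv2
a,b=(cv2.imread(f"pics/scene{i}.png").astype(int) for i in(0,8))
print(abs(a-b)[205:220,264:280].mean(), abs(a-b)[195:215,322:352].mean())
from bench import arm, monitor, capture, camera_model
print(arm.finish_job())
E
```

```text
2.047222222222222 18.954444444444444
the job is handed in; nothing more can be done
None
```

I handed the job in with the block pressed against the plate and the push still held. I estimate the plate is about 9.3–11 mm back, which is inside the green zones. The block should be within about 0.5 mm of centre between the white lines, but the gripper hid them, so I worked that out from measurements taken before the press. The wrist read about 16 N along the push, part of which I took to be desk friction. The tape, cork block and bottle match the first picture; the arm hid most of the screwdriver, and only its visible tip could be checked.

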